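# Pack the field sampling case under its cantilever tray

## Robot

A 6-joint arm with a two-finger parallel gripper is mounted at the origin on a cart in front of the work surface, level with it; the furniture and walls round the work are solid. World frame = base frame: x ahead of the robot, y to its left, z up, the work surface at z = 0. Lengths are in m, angles in rad, forces in N, time in s.
With the tool pointing down it reaches from about 0.35 to 0.775 m from the base axis. Payload 7.3 kg.
Tool frame: the origin (TCP) lies midway between the tips of the shut fingers; the grasp point (between the pads) lies grasp_offset behind it (grasp_offset is the distance from the TCP to the grasp point, in m); z points along the fingers, y is the line along which they close (so a half turn about z gives the same grasp; the last joint's range is limited). The gripper opens to 92 mm and grips with 3 to 60 N. Pads are 19 mm wide; open, the fingers measure 130 mm over their backs; the gripper's body (75 mm by 190 mm) begins 47 mm behind the grasp point.
Start: joints at [0.993, 0.342, 1.524, -0, 1.275, -0.146], TCP at [0.22, 0.477, 0.227] pointing down, gripper open.
Joint ranges: [-2.53, 2.53], [-0.77, 2.02], [0.04, 2.7], [-1, 4.14], [0.28, 2.66], [-3.11, 3.11]. Speed limits (rad/s): [2.57, 2.57, 3.14, 3.14, 3.14, 3.14].

## Interface

Orientations are given as [roll, pitch, yaw] about the fixed x, y, z axes, in that order (R = Rz(yaw) Ry(pitch) Rx(roll)).
In Python, from cell import * gives the robot as it stands.
- The arm moves only by the tool step_arm, never from a script. Its argument "plan" is a list of rows, each a list of 5 numbers: the closure, from -1 (fully open) to 1 (shut), then the shift along the tool's x, y, z in m, then the turn about the tool's z in rad. In form: [[hand, x, y, z, twist], ...]. A call has 1 to 20 rows; each row is the pose to reach, as a shift and turn from the pose commanded when the call began, along the tool's axes at that moment; what a row does not reach only later rows make up. A row lasts 1/8 s, in which the tool goes at most 62.5 mm and 10.7 degrees, less where a joint would pass 70% of its speed; a pose out of reach is approached as far as the arm can. A call with a gripper value outside its range is refused whole. The fingers move at their own pace and stop on an object; "grip_force" is the grip in N (left out, the last holds). Time passes only in rows, so rows that repeat a pose let the fingers close. It gives the time, the measured TCP pose, the force, the opening and the grip force at its end, in the units of the state.
- observe(): the state, without advancing time (a new reading comes with each control period).
- read_camera(name): name is "scene" or "side" or "wrist"; returns a dict with "img" (400x640x3 uint8, red, green, blue), "range_z" (400x640 float32, m along the optical axis (not along the pixel's ray), 0 where there is no reading), "fx", "fy", "cx", "cy" (pixels), "R" (3x3) and "t" (3): a world point X has camera coordinates R X + t; the wrist camera has in their place "T_tool_cam" (4x4, takes a point from camera to tool coordinates, whose origin is the TCP and whose axes are the flange's). Camera axes: x right, y down, z forward; pixel columns grow to the right and rows downward; lengths in m; the calibration is good to about 2 mm. A picture is of the moment at which its call begins: read the wrist's pose just before it.
- hand_in(): hands the job in; it is judged then, once.
The state is a dict: "time": time; "qpos": joint angles; "qvel": joint speeds; "joint_efforts": joint torques, N m; "tool_pos": TCP position; "tool_rot": TCP orientation; "contact_force": force on the tool from outside, world axes, zero at the start; "torque": the same for the moment, N m; "opening": finger opening in m; "grip_force": force on a finger pad.
Only numpy, scipy, OpenCV 4.12 (cv2) and the standard library are available. Lean on these libraries where they do the work, as an engineer would, in place of code of your own. Each camera call takes 0.05 s, during which the arm holds its last target. There are 200 camera calls.

## Task

Get the field sampling case ready to travel: slide the transport lock back, swing the top tray up and right over to its rest, turn the knob of the pump built in below fully anticlockwise to off, and lay every kit item that is on the bench in front of you (any of the carton, flat flip-top box, timer, syringe and petri dish) on the floor of the compartment underneath. Then swing the tray back down flush on the case with its two tools still in it, and slide the lock fully home. Leave the other things on the bench alone.

Things in the scene. Friction and masses are not known exactly. Their poses are not given: they have to be found in the camera images.
- case: open-topped grey plastic case, fixed; outside 330 (x) x 270 (y) mm, walls 70 high, 5 thick. Origin: centre of its underside; x along its length away from the robot, y left, z up. A black rail (y -134 to -182 mm, top z 53) along its right wall carries the lock. Steel swing arms lie outside both end walls (to x +-172). The tray on it is 330 x 270 x 36 mm, underside at z 71 when closed
- compartment (a point): centre of the compartment floor (5 mm above the bench), axes as the case. Free inside: x -160 to +160, y -130 to +130 mm, except the black pump unit in the far left corner, x from 60 and y from 20 mm, its top 19 mm above this floor. The closed tray's underside is 66 mm above this floor
- tray_handle (a point): middle of the tray's grip bar: bar along the case's x, 110 mm long, 18 mm diameter, 60 mm above the tray's underside on its centre line, free all round (tray mid wall 26 mm below its axis). Axes as the case: the tray stays level. With a = 0.436 + swing joint, it moves from its closed place along the case's y by 0.180 (cos 0.436 - cos a) and up by 0.180 (sin a - sin 0.436) m
- tray_floor (a point): centre of the tray's inner floor (tray 330 x 270 mm outside, 36 mm deep, walls 4 mm); axes as the case
- tray_swing (a joint): swing of the cantilever tray, rad: 0 = down on the case, 2.094 = over at its rest on the left (+y): 310 mm to +y and 27 mm up, 104 mm up at the highest (1.13 rad). Beyond the highest point its weight carries it to the rest, before it down on the case; a damper slows it to about 1 rad/s. 0.65 kg with its tools; lifting takes up to about 12 N. While locked it cannot be lifted
- lock (a joint): transport lock slide, m: 0 = free (grip at its end towards the robot, case -x), 0.050 = locked (end away from the robot, +x). From about 0.010 on, its steel tongue holds the tray's keeper down. Friction about 2 N; stays where left; starts near locked. The tongue passes only when the tray is right down
- lock_grip (a point): middle of the black upright grip tab of the lock: 16 mm (case x) x 24 mm (y) x 30 mm high, top 15 mm above this point; it stands on a block 44 x 34 mm whose top is 14.5 mm below this point; 15 mm clear to the tray's right wall; moves with the lock. Axes as the case
- pump_knob (a joint): knob of the pump unit, rad: 0 = off, at its fully anticlockwise stop (seen from above); grows clockwise to 2.6. Friction 0.04 N m
- pump_knob_grip (a point): on the knob's axis (case x 110, y 75 mm), 7 mm below the knob's top, 37 mm above the pump unit's top: black bar grip 42 mm long, 14 thick, 32 high; x of this frame runs along the bar (along the case's x when off). Covered by the closed tray
- carton: white oblong carton with green print, 52 x 130 x 52 mm high (x, y, z), 0.21 kg; origin: centre of its underside, as for all kit items. May be absent (then None)
- flat_box: blue flat box with a clear lid (lid fixed shut), 58 x 84 x 27 mm high, centre of the body 2 mm to +x of its origin (x -25 to +29 mm). May be absent
- timer: off-white bench timer with three keys on top, 58 x 66 x 21 mm high. May be absent
- syringe: white plastic syringe lying on the bench, 107 mm along its y, barrel 17 mm diameter with its axis 9 mm above the underside, from y -36 to +54 mm; finger flange 26 mm wide at y -37. May be absent
- petri_dish: clear glass petri dish with lid, 60 mm diameter overall (56 mm where the fingers meet it), 13 to 16 mm high. May be absent
- spatula: steel spatula 168 mm long lying in the tray; loose
- screwdriver: small screwdriver with red handle, 166 mm long, lying in the tray; loose
- jar_lid_1: cream-coloured jar lid, 92 mm diameter, 37 mm high, on the bench to the right; leave alone
There are look-alikes about, which are no part of the job. Of the things that look like the flat_box, the largest one is meant.

How it is judged:
By the outcome, as a careful person would: the job done as asked, in the order asked, and still so for the second after the job is handed in, with the robot touching nothing.
Of carton, flat_box, timer, syringe, petri_dish only 2 to 4 are there at a start; the rules pass over those that are not, and their reading is None.
At some moment in a run one of carton, flat_box, timer may be knocked a few centimetres aside while the robot is not near it.
Once in a run the grip may slacken for a moment while it holds something.
It also fails if it takes over 210 s, if anything falls off the work surface, if the arm or the gripper's body presses on something with over 40 N, if the wrist force passes 120 N, or if a joint passes its speed limit or range.

## Working session

There is one attempt and no reset: what is moved stays moved. The work goes in short steps, Python scripts to look and compute and a tool call to move; the robot and the scene stay as the last step left them, time stands still between calls to the robot, and variables do not carry over. Pictures are saved under pics/ and viewed, at most 14 in all, crops included, and the job is handed in when it is done.

Besides the shell and the picture viewer there is one more tool, called after "Request:" by a JSON object that holds its "fn" and its "kwargs", one argument or row to a line. step_arm: Moves the arm, as the interface text tells. Its arguments: {"type":"object","properties":{"plan":{"type":"array","items":{"type":"array","items":{"type":"number"}}},"grip_force":{"type":"number"}},"required":["plan"]}

```bash
ls; mkdir -p pics; cat > h.py <<'E'
from cell import *
import numpy as np, cv2
from scipy.spatial.transform import Rotation as Ro
def shot(name):
    s=observe(); c=read_camera(name); c['s']=s; return c
def save(c,fn,crop=None,scale=1):
    im=c['img'][:,:,::-1]
    if crop: u0,v0,u1,v1=crop; im=im[v0:v1,u0:u1]
    cv2.imwrite('pics/'+fn,cv2.resize(im,None,fx=scale,fy=scale))
def world(c):
    z=c['range_z']; v,u=np.mgrid[:400,:640]
    P=np.stack([(u-c['cx'])/c['fx']*z,(v-c['cy'])/c['fy']*z,z],-1)
    if 'R' in c: W=(P-c['t'])@c['R']
    else:
        T=c['T_tool_cam']; s=c['s']; R=Ro.from_euler('xyz',s['tool_rot']).as_matrix()
        W=(P@T[:3,:3].T+T[:3,3])@R.T+s['tool_pos']
    W[z==0]=np.nan; return W
E
python3 - <<'E'
from h import *
print(observe())
for n in('scene','side','wrist'):
    c=shot(n); save(c,n+'0.png'); W=world(c); np.save(n+'0.npy',W)
    print(n, c.get('R'),c.get('t'),c.get('T_tool_cam'),c['fx'])
print(grasp_offset)
E
```

```text
pics
{'time': 0.0, 'qpos': array([ 9.93005958e-01,  3.42719725e-01,  1.52499937e+00, -1.89728830e-05,
        1.27540861e+00, -1.45965063e-01]), 'qvel': array([ 2.41534704e-04,  1.03096793e-03, -3.64108725e-04, -1.23129907e-04,
        2.60917207e-05, -9.68146221e-04]), 'joint_efforts': array([-1.75122317e-03, -4.31239629e+01, -2.44221872e+01,  7.16068083e-02,
        5.57091774e-02, -1.57018653e-04]), 'tool_pos': array([0.21947365, 0.47647984, 0.22605268]), 'tool_rot': array([-3.14007128e+00, -2.05319609e-04,  2.70977273e+00]), 'contact_force': array([ 0.11994555, -0.5893282 , -1.10953586]), 'torque': array([0.02872778, 0.00777708, 0.02387733]), 'grip_force': 0.0, 'opening': 0.09202647316899132}
scene [[-0.78438768 -0.62006254 -0.01607553]
 [-0.46699281  0.60741284 -0.64262537]
 [ 0.4082324  -0.49656026 -0.76601189]] [0.37684837 0.3972411  0.80657875] None 366.03092021383515
side [[ 0.93660537 -0.34999401 -0.0165703 ]
 [-0.18724109 -0.4599752  -0.8679652 ]
 [ 0.29616069  0.81604351 -0.49634851]] [-0.56998288  0.1381079   1.05686694] None 362.78267390069533
wrist None None [[-1.08135633e-04 -9.60630873e-01 -2.77827850e-01  7.40569817e-02]
 [ 9.99999972e-01 -1.62231378e-04  1.71720871e-04 -3.18131087e-04]
 [-2.10032765e-04 -2.77827824e-01  9.60630864e-01 -1.58136559e-01]
 [ 0.00000000e+00  0.00000000e+00  0.00000000e+00  1.00000000e+00]] 275.8176173642543
0.0188
```

View pics/scene0.png

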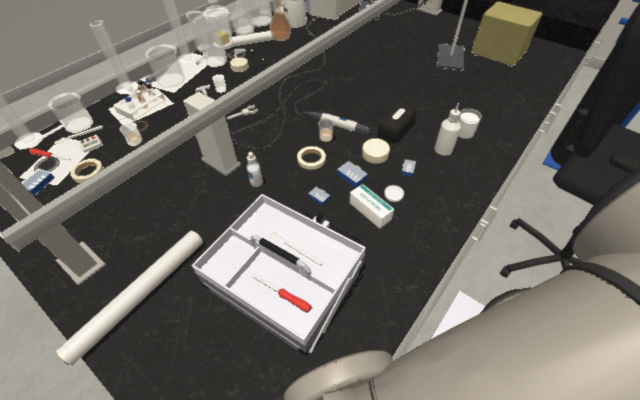

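View pics/side0.png

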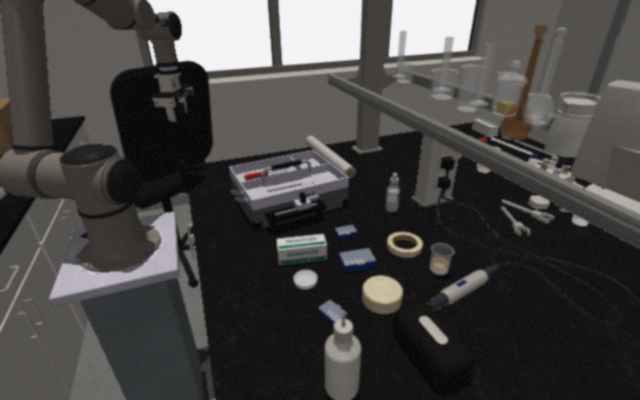

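```bash
python3 - <<'E'
from h import *
W=np.load('scene0.npy'); S=np.load('side0.npy')
for n,(u,v) in dict(carton=(370,200),dish=(394,193),fb=(352,172),fb2=(319,194),fb3=(409,166),lid=(375,149),trayA=(266,199),trayB=(364,248),trayC=(306,346),trayD=(196,267),handle=(280,254),latch=(322,222),rod=(140,290)).items():
    print(n,np.round(np.nanmedian(W[v-1:v+2,u-1:u+2].reshape(-1,3),0),3))
for n,(u,v) in dict(carton=(302,250),dish=(305,279),fb=(358,260),lid=(382,290),grip=(309,201),rail=(295,215),fb3=(333,312)).items():
    print('side',n,np.round(np.nanmedian(S[v-1:v+2,u-1:u+2].reshape(-1,3),0),3))
# case from tray: top points z .095-.115
for A in (W,S):
    m=(A[...,2]>.099)&(A[...,2]<.115)&(A[...,0]>.15)&(A[...,0]<.8)&(A[...,1]>-.1)&(A[...,1]<.6)
    p=A[m][:,:2]; print(m.sum(), cv2.minAreaRect(p.astype(np.float32)))
# black grip tab
im=cv2.imread('pics/side0.png'); 
c=cv2.resize(im[150:340,220:440],None,fx=3.4,fy=3.1); cv2.imwrite('pics/sc.png',c)
im=cv2.imread('pics/scene0.png'); cv2.imwrite('pics/scc.png',cv2.resize(im[120:260,270:450],None,fx=4,fy=4,interpolation=cv2.INTER_CUBIC))
E
```

```text
carton [ 0.476 -0.232  0.05 ]
dish [ 0.447 -0.326  0.014]
fb [ 0.597 -0.316  0.025]
fb2 [ 0.628 -0.18   0.016]
fb3 [ 0.468 -0.459  0.015]
lid [ 0.594 -0.444  0.035]
trayA [ 0.691 -0.023  0.096]
trayB [ 0.381 -0.052  0.105]
trayC [0.355 0.208 0.055]
trayD [0.67  0.24  0.105]
handle [0.52  0.101 0.134]
latch [ 0.526 -0.067  0.077]
rod [0.772 0.356 0.041]
side carton [ 0.467 -0.262  0.041]
side dish [ 0.447 -0.342  0.015]
side fb [ 0.595 -0.336  0.026]
side lid [ 0.593 -0.463  0.037]
side grip [ 0.552 -0.073  0.072]
side rail [ 0.5   -0.093  0.045]
side fb3 [ 0.47  -0.467  0.018]
1475 ((0.5326048135757446, 0.07550273090600967), (0.33093708753585815, 0.30829307436943054), 5.436666011810303)
774 ((0.5310057401657104, 0.07373785972595215), (0.3307279348373413, 0.31509900093078613), 5.5800299644470215)
```

View pics/sc.png

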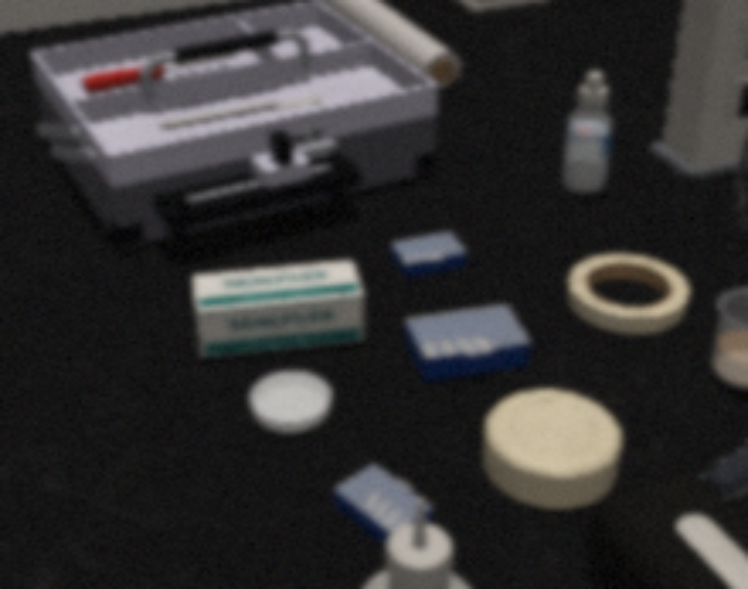

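View pics/scc.png

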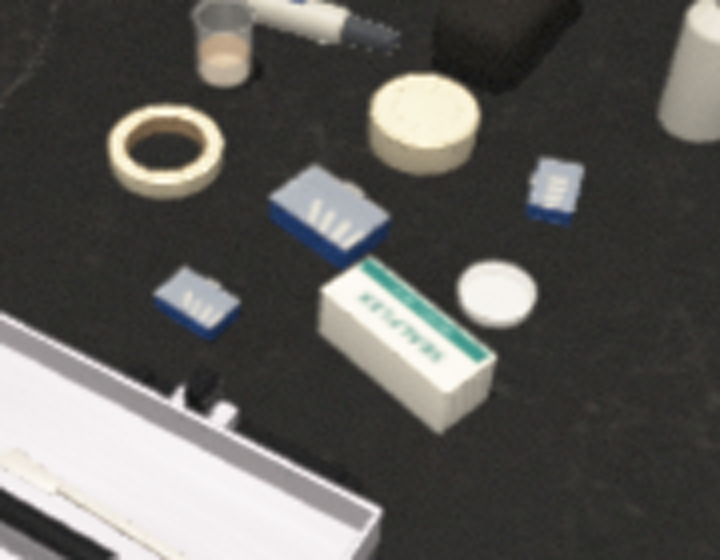

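```bash
cat >> h.py <<'E'
def go(x,y,z,yaw=None):
    s=observe(); R=Ro.from_euler('xyz',s['tool_rot']).as_matrix()
    d=R.T@(np.array([x,y,z])-s['tool_pos'])
    tw=0 if yaw is None else -((yaw-s['tool_rot'][2]+np.pi)%(2*np.pi)-np.pi)
    print('shift',np.round(d,4),'twist',round(tw,3),'rows',int(np.ceil(max(np.abs(d).max()/.06,abs(tw)/.18))), 'q6',round(s['qpos'][5],2))
YC=np.radians(5.45); C0=np.array([.531,.0945])
def cs(x,y,z=0):
    return np.array([C0[0]+x*np.cos(YC)-y*np.sin(YC),C0[1]+x*np.sin(YC)+y*np.cos(YC),z])
def tocase(W):
    d=W[...,:2]-C0; return np.stack([d[...,0]*np.cos(YC)+d[...,1]*np.sin(YC),-d[...,0]*np.sin(YC)+d[...,1]*np.cos(YC),W[...,2]],-1)
E
python3 -c "
from h import *
go(.54,-.06,.26,np.pi/2+YC)"
```

```text
shift [-0.5156 -0.3533 -0.0335] twist 1.044 rows 9 q6 -0.15
```

Request:
{"fn": "step_arm", "kwargs": {
  "plan": [
    [-1,-0.06,-0.04,-0.033,0.13],
    [-1,-0.12,-0.08,-0.033,0.26],
    [-1,-0.18,-0.12,-0.033,0.4],
    [-1,-0.24,-0.16,-0.033,0.53],
    [-1,-0.3,-0.2,-0.033,0.66],
    [-1,-0.36,-0.25,-0.033,0.8],
    [-1,-0.42,-0.29,-0.033,0.93],
    [-1,-0.48,-0.33,-0.033,1.044],
    [-1,-0.515,-0.353,-0.033,1.044],
    [-1,-0.515,-0.353,-0.033,1.044],
    [-1,-0.515,-0.353,-0.033,1.044]
  ]
}}

```text
time: 1.52
tool_pos: [0.5407, -0.0628, 0.2585]
tool_rot: [-3.14, 0.0, 1.661]
contact_force: [-0.0, 0.3, -0.2]
opening: 0.0924
grip_force: 0.0
```

```bash
python3 - <<'E'
from h import *
print(observe()['tool_pos'],observe()['tool_rot'])
c=shot('wrist'); save(c,'w1.png'); W=world(c); np.save('w1.npy',W)
K=tocase(W)
z=W[...,2]
m=(z>.1)&(z<.115)&(np.abs(K[...,0])<.25)&(K[...,1]>-.2)
r=cv2.minAreaRect(W[m][:,:2].astype(np.float32)); print(r)
E
```

```text
[ 0.54074205 -0.06278053  0.2585408 ] [-3.14047665e+00  2.04169564e-04  1.66128444e+00]
((0.539813756942749, 0.02276589721441269), (0.3314575254917145, 0.20615215599536896), 5.1486663818359375)
```

View pics/w1.png

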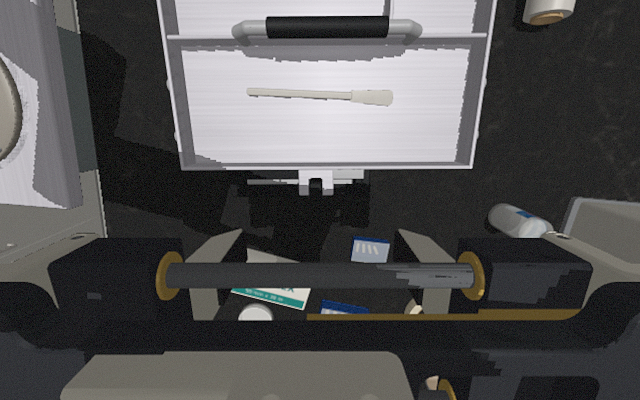

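```bash
python3 - <<'E'
from h import *
W=np.load('w1.npy');K=tocase(W)
for u,v in [(315,183),(315,188),(315,193),(310,188),(320,188),(305,180),(330,180),(270,185),(250,210),(345,172),(164,10),(183,165),(473,165),(494,5),(327,27),(240,30),(416,30)]:
    print((u,v),np.round(W[v,u],3),np.round(K[v,u],3))
c=cv2.imread('pics/w1.png'); cv2.imwrite('pics/w1c.png',cv2.resize(c[155:240,220:400],None,fx=4,fy=4,interpolation=cv2.INTER_CUBIC))
E
```

```text
(315, 183) [ 0.535 -0.059  0.103] [-0.01  -0.153  0.103]
(315, 188) [ 0.536 -0.064  0.105] [-0.01  -0.159  0.105]
(315, 193) [ 0.536 -0.071  0.104] [-0.01  -0.165  0.104]
(310, 188) [ 0.53  -0.065  0.104] [-0.016 -0.159  0.104]
(320, 188) [ 0.542 -0.064  0.104] [-0.005 -0.159  0.104]
(305, 180) [ 0.522 -0.062  0.076] [-0.023 -0.155  0.076]
(330, 180) [ 0.554 -0.06   0.075] [ 0.008 -0.155  0.075]
(270, 185) [ 0.475 -0.078  0.052] [-0.072 -0.167  0.052]
(250, 210) [ 0.437 -0.134  0.001] [-0.116 -0.219  0.001]
(345, 172) [ 0.572 -0.048  0.075] [ 0.027 -0.146  0.075]
(164, 10) [0.37  0.103 0.099] [-0.159  0.023  0.099]
(183, 165) [ 0.386 -0.051  0.108] [-0.158 -0.131  0.108]
(473, 165) [ 0.771 -0.032  0.001] [ 0.227 -0.149  0.001]
(494, 5) [0.693 0.133 0.108] [0.164 0.023 0.108]
(327, 27) [0.534 0.091 0.14 ] [ 0.002 -0.004  0.14 ]
(240, 30) [0.455 0.083 0.132] [-0.077 -0.004  0.132]
(416, 30) [0.615 0.099 0.129] [ 0.084 -0.004  0.129]
```

View pics/w1c.png

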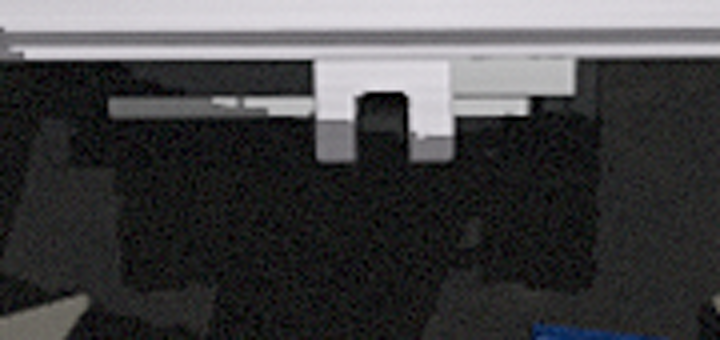

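```bash
sed -i 's/\.531,\.0945/.532,.0945/' h.py; python3 -c "
from h import *
p=cs(-.011,-.159);print(p)
go(p[0],p[1],.082,np.pi/2+YC)"
```

```text
[ 0.53615108 -0.06482598  0.        ]
shift [-0.0032 -0.004   0.1767] twist -0.003 rows 3 q6 -0.35
```

Request:
{"fn": "step_arm", "kwargs": {
  "plan": [
    [-0.5,-0.003,-0.004,0.06,0],
    [-0.5,-0.003,-0.004,0.12,0],
    [-0.5,-0.003,-0.004,0.15,0],
    [-0.5,-0.003,-0.004,0.177,0],
    [-0.5,-0.003,-0.004,0.177,0],
    [1,-0.003,-0.004,0.177,0],
    [1,-0.003,-0.004,0.177,0],
    [1,-0.003,-0.004,0.177,0],
    [1,-0.003,-0.004,0.177,0],
    [1,-0.003,-0.004,0.177,0]
  ],
  "grip_force": 20
}}

```text
time: 2.82
tool_pos: [0.536, -0.0627, 0.0829]
tool_rot: [3.141, -0.0, 1.666]
contact_force: [0.7, 0.7, 0.5]
opening: 0.0233
grip_force: 0.0
```

Request:
{"fn": "step_arm", "kwargs": {
  "plan": [
    [1,0,0,0,0],
    [1,0,0,0,0],
    [1,0,-0.012,0,0],
    [1,0,-0.025,0,0],
    [1,0,-0.038,0,0],
    [1,0,-0.05,0,0],
    [1,0,-0.05,0,0],
    [1,0,-0.05,0,0]
  ]
}}

```text
time: 3.82
tool_pos: [0.4878, -0.0675, 0.083]
tool_rot: [3.137, 0.001, 1.665]
contact_force: [9.7, 1.8, -6.2]
opening: 0.0156
grip_force: 20.0
```

Request:
{"fn": "step_arm", "kwargs": {
  "plan": [
    [1,0,-0.003,0,0],
    [1,0,-0.003,0,0],
    [-0.5,0,-0.003,0,0],
    [-0.5,0,-0.003,0,0],
    [-0.5,0,-0.003,-0.05,0],
    [-0.5,0,-0.003,-0.11,0],
    [-0.5,0,-0.003,-0.15,0],
    [-0.5,0,-0.003,-0.15,0],
    [-0.5,0,-0.003,-0.15,0]
  ]
}}

```text
time: 4.95
tool_pos: [0.482, -0.0675, 0.2318]
tool_rot: [-3.139, -0.001, 1.666]
contact_force: [-1.0, -0.1, 0.3]
opening: 0.0688
grip_force: 0.0
```

```bash
python3 - <<'E'
from h import *
c=shot('wrist'); W=world(c); K=tocase(W); save(c,'w2.png')
m=(K[...,2]>.097)&(K[...,2]<.11)&(K[...,1]<-.145)&(K[...,1]>-.18)&(np.abs(K[...,0]+.06)<.09)
print(m.sum(),np.round(K[m].min(0),4),np.round(K[m].max(0),4),np.median(K[m],0))
# tray outline
m=(K[...,2]>.102)&(K[...,2]<.112)&(K[...,1]>-.142)&(np.abs(K[...,0])<.2)
for y in (-.1,-.05,0):
    a=K[m&(abs(K[...,1]-y)<.006)]; print(y,a.min(0)[0],a.max(0)[0])
for x in(-.1,0,.1):
    a=K[m&(abs(K[...,0]-x)<.01)]; print(x,a.min(0)[1])
h=(K[...,2]>.131)&(K[...,2]<.145)&(abs(K[...,1])<.03); print('bar',h.sum(),K[h].min(0),K[h].max(0))
p=cs(0,0); go(p[0],p[1],.20,np.pi+YC)
print(observe()['qpos'])
E
```

```text
327 [-0.0668 -0.1759  0.097 ] [-0.0504 -0.1515  0.1062] [-0.05922177 -0.16241468  0.10390919]
-0.1 -0.16323909342357337 0.16592111575953866
-0.05 -0.16369409512206612 0.16621870616496762
0 -0.16386590367627926 0.1662104216288855
-0.1 -0.13596520132616108
0 -0.13600172717356315
0.1 -0.13589186750913476
bar 4484 [-0.08096882 -0.01139073  0.13102259] [0.08323813 0.00672613 0.14252835]
shift [0.1565 0.0652 0.0313] twist -1.571 rows 9 q6 -0.39
[-2.96728112e-01  2.69883591e-01  1.61469417e+00 -1.92760094e-05
  1.26031458e+00 -3.91493671e-01]
```

Request:
{"fn": "step_arm", "kwargs": {
  "plan": [
    [-1,0.02,0.01,0,-0.18],
    [-1,0.05,0.02,0,-0.36],
    [-1,0.08,0.035,0,-0.54],
    [-1,0.11,0.05,0,-0.72],
    [-1,0.14,0.06,0.01,-0.9],
    [-1,0.156,0.067,0.02,-1.08],
    [-1,0.156,0.067,0.03,-1.26],
    [-1,0.156,0.067,0.03,-1.44],
    [-1,0.156,0.067,0.03,-1.571],
    [-1,0.156,0.067,0.03,-1.571],
    [-1,0.156,0.067,0.03,-1.571]
  ]
}}

```text
time: 6.38
tool_pos: [0.5347, 0.0939, 0.2018]
tool_rot: [3.141, -0.002, -3.049]
contact_force: [-0.5, -0.0, -1.2]
opening: 0.0918
grip_force: 0.0
```

```bash
sed -i 's/\.532,\.0945/.5334,.0936/' h.py; python3 - <<'E'
from h import *
p=cs(0,-.001); go(p[0],p[1],.113,np.pi+YC)
for k in range(1,21):
    a=.436+2.094*k/20; print(round(.18*(np.cos(.436)-np.cos(a)),3),round(-.18*(np.sin(a)-np.sin(.436)),3),end='; ')
E
```

```text
shift [ 0.0011 -0.0012  0.0888] twist -0.003 rows 2 q6 -1.63
0.009 -0.017; 0.019 -0.032; 0.031 -0.047; 0.045 -0.06; 0.06 -0.071; 0.076 -0.081; 0.093 -0.09; 0.11 -0.096; 0.129 -0.101; 0.147 -0.103; 0.166 -0.104; 0.185 -0.103; 0.204 -0.099; 0.222 -0.094; 0.239 -0.087; 0.256 -0.078; 0.271 -0.068; 0.286 -0.056; 0.299 -0.042; 0.311 -0.027;
```

Request:
{"fn": "step_arm", "kwargs": {
  "plan": [
    [-0.3,0.001,-0.001,0.03,0],
    [-0.3,0.001,-0.001,0.06,0],
    [-0.3,0.001,-0.001,0.08,0],
    [-0.3,0.001,-0.001,0.089,0],
    [1,0.001,-0.001,0.089,0],
    [1,0.001,-0.001,0.089,0],
    [1,0.001,-0.001,0.089,0],
    [1,0.001,-0.001,0.089,0],
    [1,0.001,-0.001,0.089,0],
    [1,0.001,-0.001,0.089,0]
  ],
  "grip_force": 40
}}

```text
time: 7.62
tool_pos: [0.5343, 0.094, 0.1141]
tool_rot: [3.14, 0.001, -3.047]
contact_force: [-0.9, 5.0, 1.5]
opening: 0.0168
grip_force: 40.0
```

Request:
{"fn": "step_arm", "kwargs": {
  "plan": [
    [1,0,0.001,-0.005,0],
    [1,0,0.009,-0.017,0],
    [1,0,0.019,-0.032,0],
    [1,0,0.031,-0.047,0],
    [1,0,0.045,-0.06,0],
    [1,0,0.06,-0.071,0],
    [1,0,0.076,-0.081,0]
  ]
}}

```text
time: 8.5
tool_pos: [0.527, 0.1683, 0.195]
tool_rot: [-3.14, -0.0, -3.047]
contact_force: [5.9, -2.0, -11.7]
opening: 0.017
grip_force: 40.0
```

Request:
{"fn": "step_arm", "kwargs": {
  "plan": [
    [1,0,0.017,-0.009,0],
    [1,0,0.034,-0.015,0],
    [1,0,0.053,-0.02,0],
    [1,0,0.071,-0.022,0],
    [1,0,0.09,-0.023,0],
    [1,0,0.109,-0.022,0],
    [1,0,0.128,-0.018,0],
    [1,0,0.146,-0.013,0],
    [1,0,0.163,-0.006,0],
    [1,0,0.18,0.003,0],
    [1,0,0.195,0.013,0],
    [1,0,0.21,0.025,0],
    [1,0,0.223,0.039,0],
    [1,0,0.234,0.053,0],
    [1,0,0.234,0.053,0]
  ]
}}

```text
time: 10.38
tool_pos: [0.5045, 0.4031, 0.1404]
tool_rot: [3.14, 0.0, -3.045]
contact_force: [0.5, 7.4, -1.5]
opening: 0.0173
grip_force: 40.0
```

```bash
python3 -c "
from h import *
p=cs(.11,.075); go(p[0],p[1],.24)"
```

```text
shift [-0.1091 -0.2358 -0.0998] twist 0 rows 4 q6 -1.11
```

Request:
{"fn": "step_arm", "kwargs": {
  "plan": [
    [0,0,0,0,0],
    [-0.3,0,0,0,0],
    [-0.3,0,0,-0.04,0],
    [-0.3,0,0,-0.1,0],
    [-0.5,0,-0.05,-0.1,0],
    [-0.5,0,-0.1,-0.1,0],
    [-0.5,-0.03,-0.15,-0.1,0],
    [-0.5,-0.07,-0.2,-0.1,0],
    [-0.5,-0.11,-0.235,-0.1,0],
    [-0.5,-0.11,-0.235,-0.1,0],
    [-0.5,-0.11,-0.235,-0.1,0]
  ]
}}

```text
time: 11.75
tool_pos: [0.6361, 0.1779, 0.2411]
tool_rot: [3.141, -0.002, -3.047]
contact_force: [-0.1, 0.7, -1.2]
opening: 0.0687
grip_force: 0.0
```

```bash
python3 - <<'E'
from h import *
c=shot('wrist'); W=world(c); K=tocase(W); save(c,'w3.png')
m=(K[...,2]>.062)&(K[...,2]<.073)&(abs(K[...,0]-.11)<.035)&(abs(K[...,1]-.075)<.035)
p=K[m]; print(m.sum(),cv2.minAreaRect(p[:,:2].astype(np.float32)),np.median(p[:,2]))
q=p[:,:2]-p[:,:2].mean(0); w,v=np.linalg.eigh(q.T@q/len(q)); print(p.mean(0),np.sqrt(w*12),np.degrees(np.arctan2(v[1,1],v[0,1])))
E
```

```text
385 ((0.1104961410164833, 0.07437114417552948), (0.04153301194310188, 0.014254407957196236), 69.77577209472656) 0.06808185706642464
[0.1096471  0.07436331 0.06781359] [0.01412603 0.04109275] 69.26345225219023
```

View pics/w3.png

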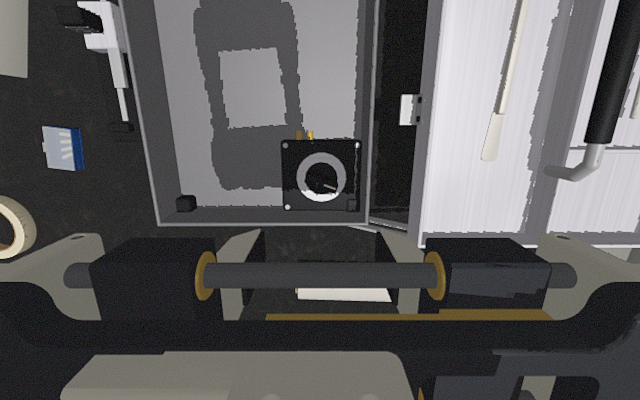

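```bash
python3 - <<'E'
from h import *
K=tocase(world(shot('wrist')));  m=(K[...,2]>.074)&(K[...,1]<.17)&(abs(K[...,0])<.25)&(K[...,2]<.2)
p=K[m]; 
for y in np.arange(-.14,.17,.02):
    q=p[(p[:,1]>y)&(p[:,1]<y+.02)]
    if len(q): print(round(y,2),len(q),q.min(0).round(3),q.max(0).round(3))
S=tocase(world(shot('scene'))); p=S[(S[...,0]>.163)&(S[...,0]<.185)&(S[...,1]<.3)&(S[...,1]>-.16)&(S[...,2]>.0)]
for y in np.arange(-.16,.3,.03):
    q=p[(p[:,1]>y)&(p[:,1]<y+.03)]
    if len(q): print('scene',round(y,2),len(q),q.min(0).round(3),q.max(0).round(3))
p=cs(.1102,.0745); go(p[0],p[1],.13,YC+np.radians(69.5))
E
```

```text
-0.14 3 [-0.078 -0.14   0.074] [-0.008 -0.14   0.075]
0.14 118 [0.011 0.14  0.074] [0.172 0.16  0.096]
0.16 297 [0.011 0.16  0.075] [0.169 0.17  0.096]
scene -0.04 1 [ 0.164 -0.021  0.064] [ 0.164 -0.021  0.064]
scene 0.11 35 [0.164 0.124 0.   ] [0.175 0.14  0.071]
scene 0.14 84 [0.163 0.14  0.   ] [0.179 0.167 0.093]
shift [-0.0002 -0.0009  0.112 ] twist 1.93 rows 11 q6 -1.51
```

Clear. Turn above the knob, then descend and grip.

Request:
{"fn": "step_arm", "kwargs": {
  "plan": [
    [-0.5,0,-0.001,0,0.18],
    [-0.5,0,-0.001,0,0.36],
    [-0.5,0,-0.001,0,0.54],
    [-0.5,0,-0.001,0,0.72],
    [-0.5,0,-0.001,0,0.9],
    [-0.5,0,-0.001,0,1.08],
    [-0.5,0,-0.001,0.02,1.26],
    [-0.5,0,-0.001,0.05,1.44],
    [-0.5,0,-0.001,0.08,1.62],
    [-0.5,0,-0.001,0.11,1.8],
    [-0.5,0,-0.001,0.14,1.93],
    [-0.5,0,-0.001,0.17,1.93],
    [-0.5,0,-0.001,0.197,1.93],
    [-0.5,0,-0.001,0.197,1.93],
    [1,0,-0.001,0.197,1.93],
    [1,0,-0.001,0.197,1.93],
    [1,0,-0.001,0.197,1.93],
    [1,0,-0.001,0.197,1.93],
    [1,0,-0.001,0.197,1.93],
    [1,0,-0.001,0.197,1.93]
  ],
  "grip_force": 25
}}

```text
time: 14.4
tool_pos: [0.6348, 0.1775, 0.0448]
tool_rot: [-3.137, 0.0, 1.307]
contact_force: [-10.0, 1.3, 10.4]
opening: 0.0142
grip_force: 25.5
```

Request:
{"fn": "step_arm", "kwargs": {
  "plan": [
    [1,0,0,0,-0.17],
    [1,0,0,0,-0.34],
    [1,0,0,0,-0.51],
    [1,0,0,0,-0.68],
    [1,0,0,0,-0.85],
    [1,0,0,0,-1.02],
    [1,0,0,0,-1.19],
    [1,0,0,0,-1.36],
    [1,0,0,0,-1.53],
    [1,0,0,0,-1.7],
    [1,0,0,0,-1.85],
    [1,0,0,0,-1.93],
    [1,0,0,0,-1.98],
    [1,0,0,0,-1.98]
  ]
}}

```text
time: 16.15
tool_pos: [0.6368, 0.1791, 0.0449]
tool_rot: [3.138, 0.001, -2.997]
contact_force: [0.1, 6.8, -0.9]
opening: 0.0145
grip_force: 25.8
```

```bash
python3 -c "
from h import *
s=observe();print(s['torque'],s['contact_force'],s['tool_rot'],s['qpos'],s['time'])"
```

```text
[ 1.21886486 -0.03364003 -0.67750284] [ 0.07580359  6.78151048 -0.87145143] [ 3.13831952e+00  1.30993743e-03 -2.99712879e+00] [ 0.15679492  0.75990502  1.32415272  0.00374129  1.05618772 -1.56030667] 16.15
```

Request:
{"fn": "step_arm", "kwargs": {
  "plan": [
    [0.3,0,0,0,0],
    [-0.3,0,0,0,0],
    [-0.5,0,0,-0.03,0],
    [-0.5,0,0,-0.09,0],
    [-0.5,0,0,-0.15,0],
    [-0.5,0,0,-0.2,0],
    [-0.5,0,0,-0.235,0]
  ]
}}

```text
time: 17.02
tool_pos: [0.637, 0.1767, 0.2828]
tool_rot: [-3.141, 0.003, -2.997]
contact_force: [0.6, 0.6, -1.0]
opening: 0.0686
grip_force: 0.0
```

```bash
python3 - <<'E'
from h import *
c=shot('wrist'); W=world(c); K=tocase(W)
m=(K[...,2]>.062)&(K[...,2]<.073)&(abs(K[...,0]-.11)<.035)&(abs(K[...,1]-.075)<.035)
p=K[m]; q=p[:,:2]-p[:,:2].mean(0); w,v=np.linalg.eigh(q.T@q/len(q)); print(p.mean(0),np.degrees(np.arctan2(v[1,1],v[0,1])))
go(.51,-.40,.28,np.pi/2)
E
```

```text
[0.10961874 0.07414815 0.0679631 ] -179.92707135080573
shift [ 0.2102 -0.5523  0.0056] twist 1.716 rows 10 q6 -1.56
```

Knob is off. On to the bench items.

Request:
{"fn": "step_arm", "kwargs": {
  "plan": [
    [-1,0.02,-0.05,0,0.17],
    [-1,0.04,-0.11,0,0.34],
    [-1,0.06,-0.16,0,0.51],
    [-1,0.085,-0.22,0,0.68],
    [-1,0.105,-0.275,0,0.85],
    [-1,0.125,-0.33,0,1.02],
    [-1,0.145,-0.385,0,1.19],
    [-1,0.17,-0.44,0,1.36],
    [-1,0.19,-0.5,0,1.53],
    [-1,0.21,-0.552,0,1.7],
    [-1,0.21,-0.552,0,1.716],
    [-1,0.21,-0.552,0,1.716]
  ]
}}

```text
time: 18.58
tool_pos: [0.5086, -0.3992, 0.2792]
tool_rot: [-3.141, -0.001, 1.571]
contact_force: [0.7, 0.7, 0.4]
opening: 0.0919
grip_force: 0.0
```

```bash
cat >> h.py <<'E'
def blob(W,cx,cy,r,z0,z1):
    m=(np.hypot(W[...,0]-cx,W[...,1]-cy)<r)&(W[...,2]>z0)&(W[...,2]<z1); p=W[m]
    if len(p)<20: print('none'); return
    print(len(p),cv2.minAreaRect(p[:,:2].astype(np.float32)),'medz',np.median(p[:,2]).round(4), 'mean',p.mean(0).round(4))
E
python3 - <<'E'
from h import *
c=shot('wrist'); W=world(c); save(c,'w4.png')
blob(W,.468,-.25,.09,.045,.06)
blob(W,.597,-.327,.055,.02,.034)
blob(W,.447,-.335,.04,.008,.022)
S=world(shot('side'))
blob(S,.468,-.25,.09,.045,.06)
blob(S,.597,-.327,.055,.02,.034)
blob(S,.447,-.335,.04,.008,.022)
E
```

```text
4821 ((0.47529327869415283, -0.23591803014278412), (0.05268987640738487, 0.12987567484378815), 78.63770294189453) medz 0.0524 mean [ 0.475  -0.236   0.0524]
1804 ((0.6011900901794434, -0.2968159317970276), (0.04896264523267746, 0.08376991003751755), 82.67159271240234) medz 0.0271 mean [ 0.6006 -0.2974  0.0271]
1351 ((0.4519198536872864, -0.33377382159233093), (0.058866847306489944, 0.05932953208684921), 88.76799774169922) medz 0.0157 mean [ 0.4523 -0.3336  0.0157]
640 ((0.4714091718196869, -0.23730157315731049), (0.056317463517189026, 0.12987956404685974), 79.16926574707031) medz 0.0516 mean [ 0.4706 -0.2409  0.0512]
335 ((0.5969418883323669, -0.29732826352119446), (0.04902338981628418, 0.08349791169166565), 88.18136596679688) medz 0.0261 mean [ 0.5974 -0.3003  0.0257]
356 ((0.4473171830177307, -0.33619892597198486), (0.05880735069513321, 0.05803949758410454), 69.8326187133789) medz 0.0148 mean [ 0.4473 -0.3377  0.0146]
```

View pics/w4.png

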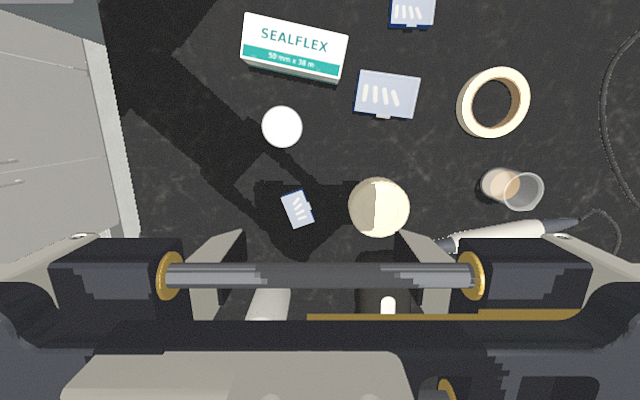

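```bash
python3 - <<'E'
from h import *
W=world(shot('wrist'))
blob(W,.468,-.24,.09,.045,.06)
blob(W,.600,-.30,.065,.02,.034)
blob(W,.600,-.30,.065,.012,.034)
go(.474,-.2365,.02,np.radians(168.6))
E
```

```text
4790 ((0.475281298160553, -0.23594710230827332), (0.052827902138233185, 0.12990900874137878), 78.5343017578125) medz 0.0524 mean [ 0.4748 -0.236   0.0523]
2531 ((0.6018369197845459, -0.2920423448085785), (0.058412402868270874, 0.08425512164831161), 82.74478149414062) medz 0.0271 mean [ 0.6015 -0.29    0.0271]
2566 ((0.6018369197845459, -0.2920423448085785), (0.058412402868270874, 0.08425512164831161), 82.74478149414062) medz 0.0271 mean [ 0.6011 -0.2901  0.0269]
shift [ 0.1617 -0.035   0.26  ] twist -1.369 rows 8 q6 -0.78
```

Request:
{"fn": "step_arm", "kwargs": {
  "plan": [
    [-0.5,0.04,-0.01,0.02,-0.18],
    [-0.5,0.08,-0.02,0.04,-0.36],
    [-0.5,0.12,-0.03,0.06,-0.54],
    [-0.5,0.162,-0.035,0.08,-0.72],
    [-0.5,0.162,-0.035,0.1,-0.9],
    [-0.5,0.162,-0.035,0.12,-1.08],
    [-0.5,0.162,-0.035,0.14,-1.26],
    [-0.5,0.162,-0.035,0.16,-1.369],
    [-0.5,0.162,-0.035,0.19,-1.369],
    [-0.5,0.162,-0.035,0.23,-1.369],
    [-0.5,0.162,-0.035,0.26,-1.369],
    [-0.5,0.162,-0.035,0.26,-1.369],
    [1,0.162,-0.035,0.26,-1.369],
    [1,0.162,-0.035,0.26,-1.369],
    [1,0.162,-0.035,0.26,-1.369],
    [1,0.162,-0.035,0.26,-1.369]
  ],
  "grip_force": 30
}}

```text
time: 20.72
tool_pos: [0.4747, -0.2377, 0.0213]
tool_rot: [-3.141, 0.003, 2.94]
contact_force: [0.4, 2.9, 5.9]
opening: 0.052
grip_force: 30.0
```

Request:
{"fn": "step_arm", "kwargs": {
  "plan": [
    [1,0,0,-0.03,0],
    [1,0,0,-0.08,0],
    [1,0,0,-0.13,0],
    [1,0,0,-0.16,0]
  ]
}}

```text
time: 21.22
tool_pos: [0.4743, -0.2381, 0.1829]
tool_rot: [-3.14, 0.004, 2.94]
contact_force: [0.6, -1.0, -1.7]
opening: 0.0519
grip_force: 30.0
```

```bash
python3 - <<'E'
from h import *
p=cs(-.11,-.025); go(p[0],p[1],.18,YC+np.pi/2)
E
```

```text
shift [0.1064 0.2807 0.002 ] twist 1.274 rows 8 q6 -1.98
```

Request:
{"fn": "step_arm", "kwargs": {
  "plan": [
    [1,0.013,0.035,0,0.16],
    [1,0.027,0.07,0,0.32],
    [1,0.04,0.105,0,0.48],
    [1,0.053,0.14,0,0.64],
    [1,0.067,0.175,0,0.8],
    [1,0.08,0.21,0,0.96],
    [1,0.093,0.245,0,1.12],
    [1,0.106,0.281,0,1.274],
    [1,0.106,0.281,0,1.274],
    [1,0.106,0.281,0,1.274]
  ]
}}

```text
time: 22.48
tool_pos: [0.4264, 0.0586, 0.18]
tool_rot: [3.141, 0.001, 1.668]
contact_force: [1.6, -0.0, -1.9]
opening: 0.0516
grip_force: 30.0
```

```bash
python3 - <<'E'
from h import *
p=cs(-.11,-.025); go(p[0],p[1],.028,YC+np.pi/2)
c=shot('wrist');save(c,'w5.png'); s=c['s']; print(s['opening'],s['grip_force'],s['contact_force'])
K=tocase(world(c))
m=(abs(K[...,0])<.2)&(abs(K[...,1])<.2)&(K[...,2]>.19)&(K[...,2]<.25);p=K[m];print(len(p), p.min(0),p.max(0))
S=tocase(world(shot('side'))); m=(abs(S[...,0]+.11)<.06)&(S[...,1]<.06)&(S[...,1]>-.12)&(S[...,2]>.12)&(S[...,2]<.22);p=S[m];print(len(p),p.min(0),p.max(0))
E
```

```text
shift [-0.0002 -0.0002  0.152 ] twist 0.002 rows 3 q6 -0.14
0.05155996077348845 29.9996155500412 [ 1.59611224 -0.03318642 -1.86175475]
19321 [-0.1956476  -0.06050158  0.19002566] [-0.0235735   0.04028653  0.24999474]
690 [-0.15743293 -0.09491239  0.15798367] [-0.07082513  0.03803752  0.21981446]
```

View pics/w5.png

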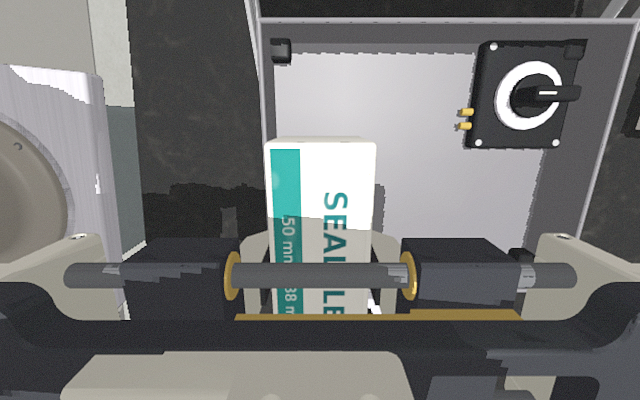

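Request:
{"fn": "step_arm", "kwargs": {
  "plan": [
    [1,0,0.01,0.05,0],
    [1,0,0.01,0.1,0],
    [1,0,0.01,0.13,0],
    [1,0,0.01,0.145,0],
    [1,0,0.01,0.152,0],
    [1,0,0.01,0.152,0]
  ]
}}

```text
time: 23.32
tool_pos: [0.4364, 0.0594, 0.0277]
tool_rot: [-3.141, -0.0, 1.665]
contact_force: [0.3, 0.1, -1.3]
opening: 0.0521
grip_force: 30.0
```

Release, rise, and head over to view the flat box and dish.

Request:
{"fn": "step_arm", "kwargs": {
  "plan": [
    [0.2,0,0,0,0],
    [-0.3,0,0,0,0],
    [-0.3,0,0,0,0],
    [-0.3,0,0,-0.04,0],
    [-0.3,0,0,-0.09,0],
    [-0.3,0,0,-0.15,0],
    [-0.3,0,0,-0.21,0]
  ]
}}

```text
time: 24.2
tool_pos: [0.4358, 0.06, 0.24]
tool_rot: [3.141, -0.0, 1.666]
contact_force: [0.8, -0.4, -0.1]
opening: 0.0595
grip_force: 0.0
```

```bash
python3 - <<'E'
from h import *
c=shot('wrist'); K=tocase(world(c))
blob(K,-.1,-.025,.09,.052,.063)
go(.56,-.40,.23,np.pi/2)
E
```

```text
4254 ((-0.11675587296485901, -0.02449078857898712), (0.08757281303405762, 0.13199076056480408), 0.08062227815389633) medz 0.0576 mean [-0.1014 -0.0211  0.0575]
shift [-0.4694  0.0761  0.0195] twist 0.095 rows 8 q6 -0.13
```

Request:
{"fn": "step_arm", "kwargs": {
  "plan": [
    [-0.5,-0.06,0.01,0,0.03],
    [-0.5,-0.12,0.02,0,0.06],
    [-0.5,-0.18,0.03,0,0.095],
    [-0.5,-0.24,0.04,0,0.095],
    [-0.5,-0.3,0.05,0,0.095],
    [-0.5,-0.36,0.06,0,0.095],
    [-0.5,-0.42,0.07,0,0.095],
    [-0.5,-0.469,0.076,0,0.095],
    [-0.5,-0.469,0.076,0,0.095],
    [-0.5,-0.469,0.076,0,0.095]
  ]
}}

```text
time: 25.5
tool_pos: [0.5562, -0.3992, 0.2371]
tool_rot: [-3.141, -0.001, 1.571]
contact_force: [-1.4, 0.5, -0.4]
opening: 0.069
grip_force: 0.0
```

```bash
python3 - <<'E'
from h import *
c=shot('wrist'); W=world(c); save(c,'w6.png')
blob(W,.600,-.292,.065,.02,.034)
blob(W,.452,-.335,.04,.008,.022)
blob(W,.452,-.335,.05,.004,.022)
go(.602,-.292,.010,np.radians(172.75))
E
```

```text
3151 ((0.6020516753196716, -0.2920180857181549), (0.058608200401067734, 0.08428230881690979), 82.70240020751953) medz 0.0271 mean [ 0.6019 -0.2899  0.0271]
1692 ((0.4522021412849426, -0.334257572889328), (0.060375362634658813, 0.05831238999962807), 0.6053231358528137) medz 0.0157 mean [ 0.4528 -0.3335  0.0156]
1713 ((0.4522021412849426, -0.334257572889328), (0.060375362634658813, 0.05831238999962807), 0.6053231358528137) medz 0.0156 mean [ 0.4531 -0.3335  0.0154]
shift [0.1064 0.0457 0.2278] twist -1.443 rows 9 q6 -0.73
```

Request:
{"fn": "step_arm", "kwargs": {
  "plan": [
    [-0.6,0.02,0.01,0,-0.18],
    [-0.6,0.05,0.02,0.02,-0.36],
    [-0.6,0.08,0.03,0.04,-0.54],
    [-0.6,0.106,0.046,0.06,-0.72],
    [-0.6,0.106,0.046,0.08,-0.9],
    [-0.6,0.106,0.046,0.1,-1.08],
    [-0.6,0.106,0.046,0.12,-1.26],
    [-0.6,0.106,0.046,0.14,-1.443],
    [-0.6,0.106,0.046,0.16,-1.443],
    [-0.6,0.106,0.046,0.2,-1.443],
    [-0.6,0.106,0.046,0.225,-1.443],
    [-0.6,0.106,0.046,0.233,-1.443],
    [-0.6,0.106,0.046,0.233,-1.443],
    [1,0.106,0.046,0.233,-1.443],
    [1,0.106,0.046,0.233,-1.443],
    [1,0.106,0.046,0.233,-1.443],
    [1,0.106,0.046,0.233,-1.443]
  ],
  "grip_force": 30
}}

```text
time: 27.68
tool_pos: [0.6029, -0.2938, 0.0058]
tool_rot: [-3.141, 0.001, 3.014]
contact_force: [-0.3, 2.3, 5.9]
opening: 0.0538
grip_force: 30.0
```

Request:
{"fn": "step_arm", "kwargs": {
  "plan": [
    [1,0,0,0,0],
    [1,0,0,-0.02,0],
    [1,0,0,-0.07,0],
    [1,0,0,-0.13,0],
    [1,0,0,-0.16,0],
    [1,0,0,-0.16,0]
  ]
}}

```text
time: 28.42
tool_pos: [0.6036, -0.2948, 0.1689]
tool_rot: [-3.138, 0.006, 3.014]
contact_force: [0.4, -0.2, -1.2]
opening: 0.0539
grip_force: 30.0
```

```bash
python3 - <<'E'
from h import *
p=cs(0,-.03); print(p); go(p[0],p[1],.16,YC+np.pi/2)
E
```

```text
[0.53624931 0.06373562 0.        ]
shift [0.1126 0.347  0.0071] twist 1.348 rows 8 q6 -2.01
```

Request:
{"fn": "step_arm", "kwargs": {
  "plan": [
    [1,0.013,0.043,0,0.17],
    [1,0.027,0.087,0,0.34],
    [1,0.04,0.13,0,0.51],
    [1,0.055,0.174,0,0.68],
    [1,0.07,0.217,0,0.85],
    [1,0.085,0.26,0,1.02],
    [1,0.1,0.304,0,1.19],
    [1,0.113,0.347,0,1.348],
    [1,0.113,0.347,0,1.348],
    [1,0.113,0.347,0.04,1.348]
  ]
}}

```text
time: 29.68
tool_pos: [0.5363, 0.0646, 0.1259]
tool_rot: [3.136, 0.001, 1.669]
contact_force: [-0.0, -0.1, -1.2]
opening: 0.0542
grip_force: 30.0
```

```bash
python3 - <<'E'
from h import *
s=observe(); print(s['opening'],s['grip_force'])
p=cs(0,-.03); go(p[0],p[1],.0115,YC+np.pi/2)
E
```

```text
0.05415845406299884 29.999996423721313
shift [-0.0007 -0.0007  0.1144] twist 0.003 rows 2 q6 -0.12
```

Request:
{"fn": "step_arm", "kwargs": {
  "plan": [
    [1,0,0,0.05,0],
    [1,0,0,0.09,0],
    [1,0,0,0.108,0],
    [1,0,0,0.114,0],
    [1,0,0,0.114,0]
  ]
}}

```text
time: 30.3
tool_pos: [0.534, 0.0638, 0.0106]
tool_rot: [-3.14, 0.0, 1.667]
contact_force: [-0.6, -0.4, 1.2]
opening: 0.0536
grip_force: 30.0
```

Request:
{"fn": "step_arm", "kwargs": {
  "plan": [
    [0.2,0,0,0,0],
    [-0.5,0,0,0,0],
    [-0.5,0,0,0,0],
    [-0.5,0,0,-0.04,0],
    [-0.5,0,0,-0.1,0],
    [-0.5,0,0,-0.16,0],
    [-0.5,0,0,-0.22,0],
    [-0.5,0,0,-0.22,0]
  ]
}}

```text
time: 31.3
tool_pos: [0.537, 0.0649, 0.236]
tool_rot: [3.131, 0.001, 1.666]
contact_force: [1.0, -0.1, -1.4]
opening: 0.0684
grip_force: 0.0
```

```bash
python3 - <<'E'
from h import *
c=shot('wrist'); K=tocase(world(c)); save(c,'w7.png')
blob(K,0,-.03,.06,.028,.036)
W=world(shot('side')); blob(W,.452,-.335,.05,.006,.022)
go(.4515,-.335,.10,np.pi/2)
E
```

```text
2536 ((-0.0032631531357765198, -0.028044015169143677), (0.08336615562438965, 0.057569362223148346), 89.35494995117188) medz 0.032 mean [-0.002  -0.0266  0.032 ]
371 ((0.44773051142692566, -0.3352651298046112), (0.0603620707988739, 0.057972248643636703), 69.72779083251953) medz 0.0149 mean [ 0.4471 -0.3388  0.0144]
shift [-0.3902 -0.1206  0.1306] twist 0.095 rows 7 q6 -0.12
```

View pics/w7.png

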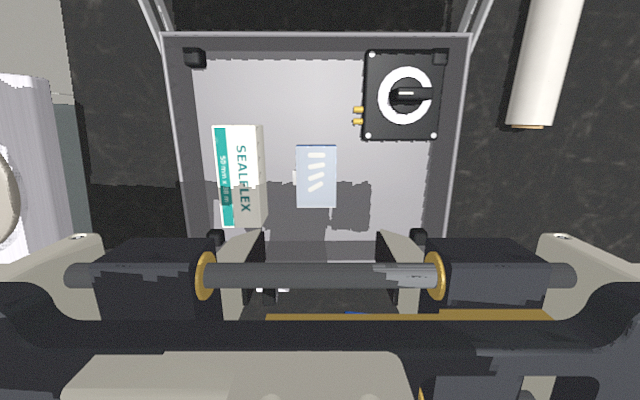

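Request:
{"fn": "step_arm", "kwargs": {
  "plan": [
    [-0.6,-0.055,-0.017,0,0.03],
    [-0.6,-0.11,-0.034,0,0.06],
    [-0.6,-0.165,-0.051,0,0.095],
    [-0.6,-0.22,-0.068,0,0.095],
    [-0.6,-0.28,-0.086,0.02,0.095],
    [-0.6,-0.335,-0.104,0.05,0.095],
    [-0.6,-0.39,-0.12,0.09,0.095],
    [-0.6,-0.39,-0.12,0.13,0.095],
    [-0.6,-0.39,-0.12,0.13,0.095]
  ]
}}

```text
time: 32.52
tool_pos: [0.4489, -0.333, 0.0955]
tool_rot: [-3.133, -0.008, 1.569]
contact_force: [-0.0, -0.1, 0.8]
opening: 0.0736
grip_force: 0.0
```

```bash
python3 - <<'E'
from h import *
c=shot('wrist'); W=world(c)
blob(W,.452,-.335,.05,.006,.022)
go(.452,-.3345,.0042,np.pi/2)
E
```

```text
3392 ((0.45219019055366516, -0.33375054597854614), (0.06032858043909073, 0.059084124863147736), 88.16764831542969) medz 0.0158 mean [ 0.4519 -0.3322  0.0157]
shift [-0.0015  0.0018  0.0942] twist -0.001 rows 2 q6 -0.77
```

Request:
{"fn": "step_arm", "kwargs": {
  "plan": [
    [-0.6,-0.001,0.002,0.04,0],
    [-0.6,-0.001,0.002,0.07,0],
    [-0.6,-0.001,0.002,0.088,0],
    [-0.6,-0.001,0.002,0.088,0],
    [-0.6,-0.001,0.002,0.088,0]
  ]
}}

```text
time: 33.2
tool_pos: [0.4553, -0.336, 0.0145]
tool_rot: [3.14, 0.002, 1.572]
contact_force: [-0.4, -0.4, -0.7]
opening: 0.0735
grip_force: 0.0
```

```bash
python3 -c "
from h import *
go(.452,-.3338,.0042,np.pi/2)"
```

```text
shift [ 0.0022 -0.0033  0.0103] twist 0.001 rows 1 q6 -0.77
```

Request:
{"fn": "step_arm", "kwargs": {
  "plan": [
    [-0.6,0.002,-0.002,0.01,0],
    [-0.6,0.002,-0.002,0.01,0],
    [1,0.002,-0.002,0.01,0],
    [1,0.002,-0.002,0.01,0],
    [1,0.002,-0.002,0.01,0],
    [1,0.002,-0.002,0.01,0],
    [1,0.002,-0.002,0.01,0]
  ],
  "grip_force": 20
}}

```text
time: 34.08
tool_pos: [0.4521, -0.3339, 0.0028]
tool_rot: [3.141, 0.0, 1.571]
contact_force: [-0.6, -0.1, 2.0]
opening: 0.0549
grip_force: 20.0
```

Request:
{"fn": "step_arm", "kwargs": {
  "plan": [
    [1,0,0,-0.02,0],
    [1,0,0,-0.06,0],
    [1,0,0,-0.11,0],
    [1,0,0,-0.15,0],
    [1,0,0,-0.15,0]
  ]
}}

```text
time: 34.7
tool_pos: [0.4534, -0.335, 0.156]
tool_rot: [3.137, 0.005, 1.571]
contact_force: [0.2, -0.8, -0.7]
opening: 0.0546
grip_force: 20.0
```

```bash
python3 - <<'E'
from h import *
s=observe(); print(s['opening'],s['grip_force'])
p=cs(.1,-.05); print(p); go(p[0],p[1],.15,YC+np.pi/2)
E
```

```text
0.054580041737044 19.995535500347614
[0.6376968  0.05332373 0.        ]
shift [0.3883 0.1843 0.0051] twist -0.095 rows 7 q6 -0.77
```

Request:
{"fn": "step_arm", "kwargs": {
  "plan": [
    [1,0.05,0.024,0,-0.03],
    [1,0.1,0.048,0,-0.06],
    [1,0.15,0.072,0,-0.095],
    [1,0.2,0.096,0,-0.095],
    [1,0.25,0.12,0,-0.095],
    [1,0.3,0.144,0,-0.095],
    [1,0.35,0.168,0,-0.095],
    [1,0.388,0.184,0,-0.095],
    [1,0.388,0.184,0.04,-0.095],
    [1,0.388,0.184,0.08,-0.095],
    [1,0.388,0.184,0.08,-0.095]
  ]
}}

```text
time: 36.08
tool_pos: [0.6328, 0.0545, 0.068]
tool_rot: [-3.132, -0.001, 1.666]
contact_force: [-0.4, -0.4, -0.1]
opening: 0.0554
grip_force: 20.0
```

```bash
python3 - <<'E'
from h import *
s=observe(); print(s['opening'],s['grip_force'])
p=cs(.1,-.05); go(p[0],p[1],.0085,YC+np.pi/2)
E
```

```text
0.05539494949978694 19.99557085975539
shift [-0.0017  0.0054  0.0595] twist 0.0 rows 1 q6 -0.13
```

Request:
{"fn": "step_arm", "kwargs": {
  "plan": [
    [1,-0.002,0.003,0.03,0],
    [1,-0.002,0.003,0.05,0],
    [1,-0.002,0.003,0.055,0],
    [1,-0.002,0.003,0.055,0],
    [1,-0.002,0.003,0.055,0],
    [1,-0.002,0.003,0.055,0]
  ]
}}

```text
time: 36.83
tool_pos: [0.6398, 0.0525, 0.0188]
tool_rot: [3.14, 0.0, 1.666]
contact_force: [0.1, -0.3, -2.1]
opening: 0.0549
grip_force: 20.0
```

Request:
{"fn": "step_arm", "kwargs": {
  "plan": [
    [1,0,0,0.005,0],
    [1,0,0,0.01,0],
    [1,0,0,0.01,0],
    [1,0,0,0.01,0]
  ]
}}

```text
time: 37.33
tool_pos: [0.6392, 0.0525, 0.0076]
tool_rot: [-3.142, -0.0, 1.666]
contact_force: [-0.2, 0.6, 1.4]
opening: 0.0544
grip_force: 20.0
```

Request:
{"fn": "step_arm", "kwargs": {
  "plan": [
    [0.2,0,0,0,0],
    [-0.45,0,0,0,0],
    [-0.45,0,0,0,0],
    [-0.45,0,0,-0.04,0],
    [-0.45,0,0,-0.1,0],
    [-0.45,0,0,-0.16,0],
    [-0.45,0,0,-0.23,0],
    [-0.45,0,0,-0.23,0],
    [-0.45,0,0,-0.23,0]
  ]
}}

```text
time: 38.45
tool_pos: [0.6392, 0.0525, 0.2377]
tool_rot: [3.141, 0.0, 1.666]
contact_force: [-0.3, 0.4, -1.4]
opening: 0.0664
grip_force: 0.0
```

```bash
python3 - <<'E'
from h import *
c=shot('wrist'); K=tocase(world(c)); save(c,'w8.png')
blob(K,.1,-.05,.05,.011,.026); blob(K,0,-.03,.06,.028,.036); blob(K,-.1,-.025,.09,.052,.06)
p=cs(0,.31); go(p[0],p[1],.22,np.pi+YC)
c=shot('scene'); save(c,'s8.png')
E
```

```text
1490 ((0.1001804769039154, -0.05064307898283005), (0.05985523387789726, 0.05908850207924843), 45.51512145996094) medz 0.0208 mean [ 0.1004 -0.05    0.0207]
2670 ((-0.003706725314259529, -0.028876394033432007), (0.058969173580408096, 0.08354189246892929), 0.1494636982679367) medz 0.0318 mean [-0.0016 -0.0274  0.0318]
5171 ((-0.11688591539859772, -0.024875402450561523), (0.08963250368833542, 0.13378150761127472), 0.20394746959209442) medz 0.0571 mean [-0.1039 -0.0214  0.057 ]
shift [ 0.3609 -0.1009  0.0166] twist -1.571 rows 9 q6 -0.13
```

View pics/s8.png

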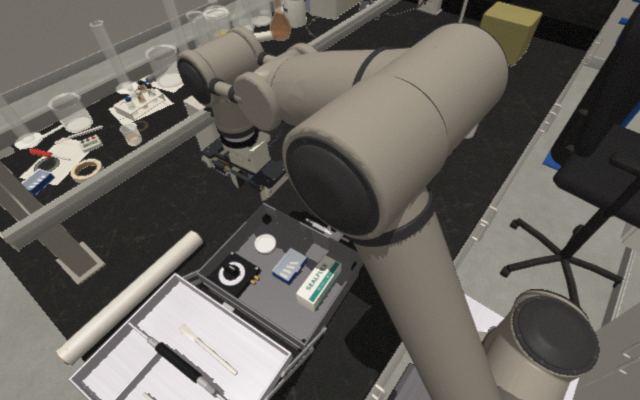

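Request:
{"fn": "step_arm", "kwargs": {
  "plan": [
    [-0.4,0.04,-0.01,0,-0.18],
    [-0.4,0.08,-0.02,0,-0.36],
    [-0.4,0.12,-0.03,0,-0.54],
    [-0.4,0.165,-0.045,0,-0.72],
    [-0.4,0.21,-0.06,0,-0.9],
    [-0.4,0.25,-0.07,0,-1.08],
    [-0.4,0.29,-0.08,0,-1.26],
    [-0.4,0.33,-0.09,0,-1.44],
    [-0.4,0.361,-0.101,0,-1.571],
    [-0.4,0.361,-0.101,0,-1.571],
    [-0.4,0.361,-0.101,0,-1.571]
  ]
}}

```text
time: 39.92
tool_pos: [0.5044, 0.4015, 0.2362]
tool_rot: [-3.14, -0.002, -3.048]
contact_force: [-0.2, -0.0, 0.0]
opening: 0.0642
grip_force: 0.0
```

```bash
python3 - <<'E'
from h import *
c=shot('wrist'); K=tocase(world(c))
m=(K[...,2]>.158)&(K[...,2]<.172)&(abs(K[...,1]-.31)<.03); p=K[m]; print(len(p),p.min(0),p.max(0))
p=cs(0,.309); go(p[0],p[1],.140,np.pi+YC)
E
```

```text
2812 [-0.08148215  0.30094033  0.15806118] [0.05336802 0.31896099 0.16907594]
shift [0.0005 0.0002 0.0967] twist -0.002 rows 2 q6 -1.11
```

Request:
{"fn": "step_arm", "kwargs": {
  "plan": [
    [-0.3,0,0,0.04,0],
    [-0.3,0,0,0.08,0],
    [-0.3,0,0,0.095,0],
    [-0.3,0,0,0.095,0],
    [1,0,0,0.095,0],
    [1,0,0,0.095,0],
    [1,0,0,0.095,0],
    [1,0,0,0.095,0],
    [1,0,0,0.095,0]
  ],
  "grip_force": 40
}}

```text
time: 41.1
tool_pos: [0.5044, 0.4031, 0.143]
tool_rot: [3.14, 0.001, -3.046]
contact_force: [0.3, 2.4, 0.7]
opening: 0.0168
grip_force: 40.0
```

Request:
{"fn": "step_arm", "kwargs": {
  "plan": [
    [1,0,-0.005,-0.007,0],
    [1,0,-0.012,-0.015,0],
    [1,0,-0.025,-0.029,0],
    [1,0,-0.04,-0.041,0],
    [1,0,-0.055,-0.051,0],
    [1,0,-0.072,-0.06,0],
    [1,0,-0.089,-0.067,0],
    [1,0,-0.107,-0.072,0],
    [1,0,-0.126,-0.076,0],
    [1,0,-0.145,-0.077,0]
  ]
}}

```text
time: 42.35
tool_pos: [0.5182, 0.2586, 0.2198]
tool_rot: [3.139, 0.001, -3.046]
contact_force: [1.9, 5.0, -4.3]
opening: 0.0168
grip_force: 40.0
```

Request:
{"fn": "step_arm", "kwargs": {
  "plan": [
    [1,0,-0.019,0.001,0],
    [1,0,-0.037,0.003,0],
    [1,0,-0.056,0.008,0],
    [1,0,-0.073,0.014,0],
    [1,0,-0.09,0.023,0],
    [1,0,-0.106,0.033,0],
    [1,0,-0.121,0.044,0],
    [1,0,-0.135,0.057,0],
    [1,0,-0.141,0.064,0],
    [1,0,-0.147,0.072,0],
    [1,0,-0.152,0.079,0],
    [1,0,-0.157,0.087,0],
    [1,0,-0.162,0.096,0],
    [1,0,-0.166,0.104,0],
    [1,0,-0.166,0.105,0],
    [1,0,-0.166,0.105,0]
  ]
}}

```text
time: 44.35
tool_pos: [0.5342, 0.0939, 0.1157]
tool_rot: [3.139, 0.002, -3.046]
contact_force: [-0.3, 11.4, 5.5]
opening: 0.0167
grip_force: 40.0
```

Down. Release, rise, look, and return to the lock.

Request:
{"fn": "step_arm", "kwargs": {
  "plan": [
    [0.2,0,0,0,0],
    [-0.3,0,0,0,0],
    [-0.3,0,0,0,0],
    [-0.3,0,0,-0.05,0],
    [-0.3,0,0,-0.11,0],
    [-0.3,0,-0.03,-0.13,0.18],
    [-0.3,0,-0.06,-0.13,0.36],
    [-0.3,0,-0.09,-0.13,0.54],
    [-0.3,0.015,-0.12,-0.13,0.72],
    [-0.3,0.03,-0.15,-0.13,0.9],
    [-0.3,0.045,-0.16,-0.13,1.08],
    [-0.3,0.06,-0.16,-0.13,1.26],
    [-0.3,0.06,-0.16,-0.13,1.44],
    [-0.3,0.06,-0.16,-0.13,1.571],
    [-0.3,0.06,-0.16,-0.13,1.571],
    [-0.3,0.06,-0.16,-0.13,1.571]
  ]
}}

```text
time: 46.35
tool_pos: [0.4894, -0.0725, 0.2446]
tool_rot: [-3.141, -0.0, 1.668]
contact_force: [-0.2, 0.2, 0.1]
opening: 0.0594
grip_force: 0.0
```

```bash
python3 - <<'E'
from h import *
c=shot('wrist'); W=world(c); K=tocase(W); save(c,'w9.png')
m=(K[...,2]>.097)&(K[...,2]<.11)&(K[...,1]<-.145)&(K[...,1]>-.18)&(np.abs(K[...,0]+.06)<.05)
print(m.sum(),K[m].min(0),K[m].max(0),np.median(K[m],0))
m=(K[...,2]>.102)&(K[...,2]<.115)&(K[...,1]>-.142)&(np.abs(K[...,0])<.2)
for y in (-.1,0):
    a=K[m&(abs(K[...,1]-y)<.006)]; print(y,a.min(0),a.max(0))
for x in(-.1,.1):
    a=K[m&(abs(K[...,0]-x)<.01)&(K[...,1]<-.12)]; print(x,a.min(0),np.median(a[:,2]))
p=cs(-.0595,-.158); go(p[0],p[1],.082,YC+np.pi/2)
E
```

```text
289 [-0.06783896 -0.17364493  0.09781128] [-0.05190486 -0.15069186  0.10578972] [-0.05993212 -0.16145534  0.10381381]
-0.1 [-0.16515167 -0.10591362  0.10219537] [ 0.16508913 -0.09400722  0.10974065]
0 [-0.16483602 -0.00598785  0.10202578] [0.16490389 0.00594748 0.11488016]
-0.1 [-0.10964974 -0.1355359   0.10229087] 0.10690232088904049
0.1 [ 0.09013941 -0.1349333   0.10474919] 0.10712541809291605
shift [3.100e-03 1.000e-04 1.626e-01] twist 0.002 rows 3 q6 -0.4
```

View pics/w9.png

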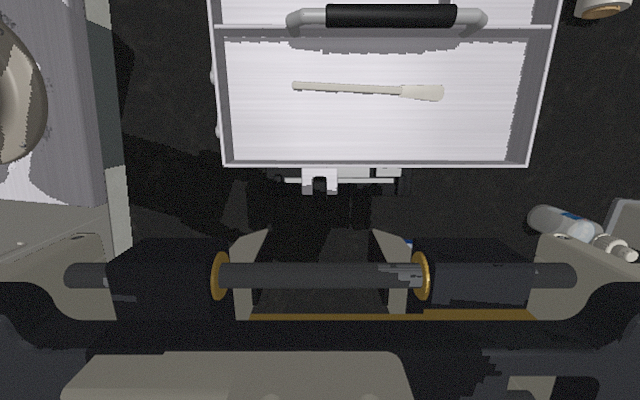

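Request:
{"fn": "step_arm", "kwargs": {
  "plan": [
    [-0.3,0.003,0,0.06,0],
    [-0.3,0.003,0,0.12,0],
    [-0.3,0.003,0,0.15,0],
    [-0.3,0.003,0,0.162,0],
    [-0.3,0.003,0,0.162,0],
    [1,0.003,0,0.162,0],
    [1,0.003,0,0.162,0],
    [1,0.003,0,0.162,0],
    [1,0.003,0,0.162,0],
    [1,0.003,0,0.162,0],
    [1,0.003,0,0.162,0],
    [1,0.003,0.01,0.162,0],
    [1,0.003,0.022,0.162,0],
    [1,0.003,0.034,0.162,0],
    [1,0.003,0.044,0.162,0],
    [1,0.003,0.05,0.162,0],
    [1,0.003,0.052,0.162,0],
    [1,0.003,0.052,0.162,0]
  ],
  "grip_force": 20
}}

```text
time: 48.65
tool_pos: [0.5384, -0.0645, 0.0828]
tool_rot: [-3.135, -0.001, 1.666]
contact_force: [-15.0, -2.6, 13.4]
opening: 0.0157
grip_force: 20.0
```

Request:
{"fn": "step_arm", "kwargs": {
  "plan": [
    [1,0,0.002,0,0],
    [1,0,0.002,0,0],
    [1,0,0.002,0,0]
  ]
}}

```text
time: 49.02
tool_pos: [0.5384, -0.0645, 0.0827]
tool_rot: [-3.131, -0.001, 1.667]
contact_force: [-19.8, -3.6, 17.6]
opening: 0.0154
grip_force: 20.0
```

Request:
{"fn": "step_arm", "kwargs": {
  "plan": [
    [0.2,0,0,0,0],
    [-0.3,0,0,0,0],
    [-0.3,0,0,0,0],
    [-0.3,0,0,-0.05,0],
    [-0.3,0,0,-0.1,0],
    [-0.3,0,0,-0.16,0],
    [-0.3,0,0,-0.16,0],
    [-0.3,0,0,-0.16,0]
  ]
}}

```text
time: 50.02
tool_pos: [0.5429, -0.064, 0.2421]
tool_rot: [-3.141, -0.0, 1.666]
contact_force: [-0.9, 0.0, -0.6]
opening: 0.0597
grip_force: 0.0
```

```bash
python3 - <<'E'
from h import *
c=shot('wrist'); W=world(c); K=tocase(W); 
m=(K[...,2]>.097)&(K[...,2]<.11)&(K[...,1]<-.145)&(K[...,1]>-.18)&(np.abs(K[...,0])<.05)
print(m.sum(),K[m].min(0),K[m].max(0),np.median(K[m],0))
save(shot('scene'),'s9.png')
E
```

```text
306 [-0.01839864 -0.17406901  0.09754135] [-0.00243993 -0.15049499  0.10635096] [-0.01022131 -0.16117536  0.10380453]
```

View pics/s9.png

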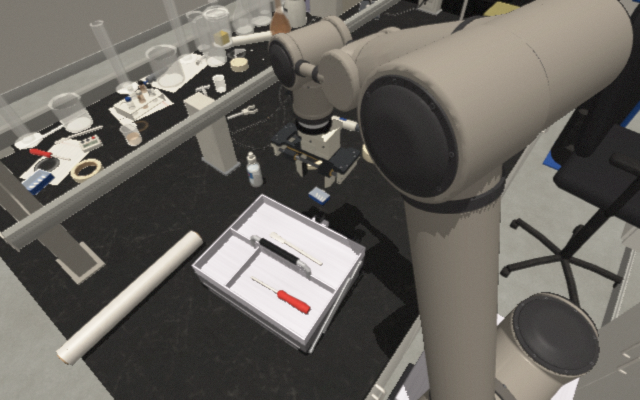

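The scene view shows the tray closed with the spatula (~295,245) and screwdriver (~290,298) in it. The lock moved 49.7 mm and is against its end stop. Handing in.

```bash
python3 -c "
from cell import *
print(hand_in())"
```

```text
the job is handed in; nothing more can be done
None
```

The case is ready to travel and handed in at about 50 s: pump knob off; carton, flat box and petri dish on the compartment floor (timer and syringe not seen on the bench); tray down flush with both tools in it; lock home at its stop.

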